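# Wedge the rocking tool chest

### The job

The tool chest on the workbench rocks because its far left leg is too short. Press down on the lid above that leg to feel it rock and let it come back, then push the wooden wedge along the bench under the short foot until the chest no longer rocks but still stands level, and finish while pressing down firmly (about 12 N) on the same corner of the lid. Use the fingertips only: do not lift the wedge or the chest, do not shove the chest along, and leave the other things where they are.

Things in the scene. Friction and masses are not known exactly. Their poses are not given: they have to be found in the camera images.
- chest: flat painted steel tool chest, 3 kg; lid 224 (own x) x 284 (own y) mm, its flat top 85 mm above the bench; fixed carrying handle over its middle along y, 110 mm long, top at 112 mm; drawer faces own -x, to the robot. Underside 35 mm up on four 24 mm square legs centred 95 mm (x), 125 mm (y) from the middle; the far left one (own +x, +y) is a short screw foot. Origin: on the bench under its middle
- press_spot (a point): spot to press: lid top above the short foot, 92 mm (chest's x), 120 mm (y) from the lid's middle. At rest the chest stands level on its three good legs; pressed here it starts to rock over the diagonal at about 3 to 6 N and gives way, under at most 11 N, till the short foot meets the bench (lid drops 8 to 14 mm here); it tips back when let go
- short_foot (a point): centre of the underside of the short foot, a steel pad 24 mm square. Its height over the bench is the gap to fill: 8 to 14 mm, different each time. It does not turn or slide in the chest
- wedge: plain wooden wedge lying flat, 120 mm long (own y), 90 mm wide (own x), rising evenly from a 3 mm thin edge (own -y end) to a 30 mm upright thick end (+y). Lies left of the chest, thin edge to the short foot, roughly along the chest's y. 0.12 kg: slides on the bench with about 1 N, resists with several N once the foot bears on its slope. Origin: centre of its underside
- socket: steel wrench socket standing on end, 32 mm across, 38 mm high; origin: centre of its underside
- screwdriver: screwdriver lying on the bench beyond the wedge, its length along its own x; origin: under its middle
- hammer: hammer lying to the left, beyond the thick end of the wedge, its length along its own x; origin: under its middle
- spray_can: metal can, 60 mm across, 150 mm high, beyond the chest; origin: centre of its underside
- oil_bottle: plastic oil bottle, 84 mm across, 200 mm high, right of the chest; origin: centre of its underside
- bolt_cup: open steel cup, 72 mm across, 60 mm high, right of the chest; origin: centre of its underside
Not all that is in view belongs to the job. What is shaped like the wedge but white or yellow is not meant.

How it is judged:
On the way, in this order (a step that is already met when the one before it is completed fails the run):
1. the lid is pressed above the short foot and the chest rocks (contact force between the fingers and chest above 1 N and horizontal distance between the grasp point and press_spot below 0.045 m and angle between chest's own z axis and vertical above 0.03 rad), for 0.05 s.
2. the hand is off the chest, the chest is level again and the wedge lies under the short foot (x of short_foot in the frame of wedge between -0.042 and 0.042 m and y of short_foot in the frame of wedge between -0.06 and 0.06 m and angle between chest's own z axis and vertical below 0.025 rad and contact force between the fingers and chest below 0.5 N), for 0.1 s.
At the end, for the whole second after the job is handed in: The fingers press the lid with more than 8 N within 45 mm (horizontally) of the spot above the short foot; the chest stays within 0.018 rad (1 degree) of level, its short foot bears on the wedge with more than 2 N, the foot's middle is over the wedge, and chest and wedge are at rest on the bench (contact force between the fingers and chest above 8 N and horizontal distance between the grasp point and press_spot below 0.045 m and angle between chest's own z axis and vertical below 0.018 rad and contact force between wedge and chest above 2 N and x of short_foot in the frame of wedge between -0.042 and 0.042 m and y of short_foot in the frame of wedge between -0.06 and 0.06 m and linear speed of each of chest, wedge below 0.02 m/s and height (world z) of wedge below 0.006 m); the arm keeps its last pose, push and grip.
It fails at once if the wedge is lifted off the bench or tipped (height (world z) of wedge above 0.012 m or angle between wedge's own z axis and vertical above 0.15 rad).
It fails at once if the chest is lifted, tipped far over or shoved more than 30 mm (distance of chest from where it was at the start of the episode above 0.03 m or angle between chest's own z axis and vertical above 0.2 rad).
It fails at once if another thing on the bench is moved by more than 30 mm (distance of any of socket, screwdriver, hammer, spray_can, oil_bottle, bolt_cup from where it was at the start of the episode above 0.03 m).
It also fails if it takes over 70 s, if anything falls off the work surface, if the arm or the gripper's body presses on something with over 40 N, if the wrist force passes 120 N, or if a joint passes its speed limit or range.

### The arm

A 6-joint arm with a two-finger parallel gripper is mounted at the origin on the work surface. World frame = base frame: x ahead of the robot, y to its left, z up, the work surface at z = 0. Lengths are in m, angles in rad, forces in N, time in s.
With the tool pointing down it reaches from about 0.35 to 0.975 m from the base axis. Payload 4.9 kg.
Tool frame: the origin (TCP) lies midway between the tips of the shut fingers; the grasp point (between the pads) lies 19 mm behind it; z points along the fingers, y is the direction in which the jaws open and shut (so a half turn about z gives the same grasp; the last joint's range is limited). The gripper opens to 85 mm and grips with 20 to 120 N. Pads are 22 mm wide; open, the fingers measure 114 mm over their backs; the gripper's body (76 mm by 85 mm) begins 54 mm behind the grasp point. The pads swing forward as they close: fully open they stand 13 mm farther back than shut.
Start: joints at [1.029, 0.053, 1.613, -0, 1.476, -0.119], TCP at [0.256, 0.57, 0.231] pointing down, gripper open.
Joint ranges: [-3.01, 3.01], [-1.01, 2.22], [0.06, 2.58], [-1.02, 4.17], [0.09, 2.62], [-3.14, 3.14]. Speed limits (rad/s): [2.57, 2.57, 3.14, 3.14, 3.14, 3.14].

### API

Orientations are given as a unit quaternion [w, x, y, z].
In Python, from plant import ctrl, sense, imaging, order gives the robot as it stands. Calls block until the motion is done:
- ctrl.move_ptp(position, orientation): joint-space move of the TCP to a pose.
- ctrl.servo_line(position, feed=0.15, rotation=None, threshold=None): straight line of the TCP; rotation=None keeps the orientation; feed is the mean speed in m/s. With threshold (N) it stops when the force on the tool has changed by that much, and returns True; else False.
- ctrl.move_j(angles): joint-space move.
- ctrl.grip(opening, f_grip=None): opening from 0.0 (shut) to 1.0 (fully open); f_grip is the grip in N (None keeps the last); returns when the fingers have stopped.
- ctrl.sleep(seconds).
- ctrl.inverse_kinematics(position, orientation): joint angles nearest the present ones, or None.
- sense(): the state.
- imaging.get_image(name): name is "scene" or "top" or "wrist"; returns a dict with "image" (384x512x3 uint8, blue, green, red), "fx", "fy", "cx", "cy" (pixels), "cam_to_world" (4x4, takes a point from camera to world coordinates). Camera axes: x right, y down, z forward; pixel columns grow to the right and rows downward; lengths in m; the calibration is good to about 2 mm. A picture is of the moment at which its call begins. There is no depth.
A pose or a line that the arm cannot do raises ctrl.Unreachable and nothing moves.
- order.close_job(): hands the job in, once; it reports no verdict.
The state is a dict: "t": time; "joint_pos": joint angles; "qd": joint speeds; "effort": joint torques, N m; "tcp_pos": TCP position; "ee_rot": TCP orientation; "contact_force": force on the tool from outside, world axes, zero at the start; "torque": the same for the moment, N m; "gripper_width": opening from 0.0 (shut) to 1.0 (fully open).
Only numpy, scipy, OpenCV 4.12 (cv2) and the standard library are available. Lean on these libraries where they do the work, as an engineer would, in place of code of your own. Each camera call takes 0.05 s, during which the arm holds its last target. There are 200 camera calls.

## Working session

There is one attempt and no reset: what is moved stays moved. The work goes in short steps, each a Python script; the robot and the scene stay as the last script left them, time stands still between calls to the robot, and variables do not carry over. Pictures are saved under pics/ and viewed, on a budget of 10 in all, crops included, one or two more only if the job needs it, and the job is handed in when it is done.

```bash
mkdir -p pics; ls; python3 - <<'E'
from plant import ctrl,sense,imaging,order
import cv2,numpy as np
for n in ("top","scene"):
    d=imaging.get_image(n); cv2.imwrite(f"pics/{n}0.png",d["image"]); np.savez(f"pics/{n}0.npz",**d)
    print(n,d["fx"],d["fy"],d["cx"],d["cy"]); print(np.round(d["cam_to_world"],4))
s=sense(); print(s)
E
```

```text
pics
top 353.5821263284932 353.5821263284932 259.7957372683145 191.30644787273027
[[ 0.0087 -0.9915  0.1299  0.43  ]
 [-1.     -0.0083  0.0031  0.0603]
 [-0.002  -0.1299 -0.9915  1.1572]
 [ 0.      0.      0.      1.    ]]
scene 445.8725979938624 445.8725979938624 258.0246979817688 191.94746061265562
[[-7.7840e-01  5.3020e-01 -3.3620e-01  9.7550e-01]
 [ 6.2780e-01  6.5730e-01 -4.1690e-01  5.9160e-01]
 [-1.0000e-04 -5.3560e-01 -8.4450e-01  1.1383e+00]
 [ 0.0000e+00  0.0000e+00  0.0000e+00  1.0000e+00]]
{'t': 0.1, 'joint_pos': array([ 1.02900660e+00,  5.32788403e-02,  1.61415069e+00,  3.12636267e-06,
        1.47600032e+00, -1.19034034e-01]), 'qd': array([ 0.00022165, -0.00046457, -0.00138505,  0.00024171, -0.00037528,
        0.00124798]), 'effort': array([-1.88945532e-04, -3.94907928e+01, -3.71362674e+01, -1.45358135e-04,
        3.94384697e-03,  3.49352649e-05]), 'tcp_pos': array([0.25614895, 0.5694841 , 0.23019699]), 'ee_rot': array([-2.99494199e-04,  2.09807333e-01,  9.77742317e-01, -8.68402631e-04]), 'contact_force': array([0.25418062, 0.7502388 , 0.80495145]), 'torque': array([ 0.02105337, -0.03828855,  0.01899482]), 'gripper_width': 0.9988304632102819}
```

View pics/top0.png

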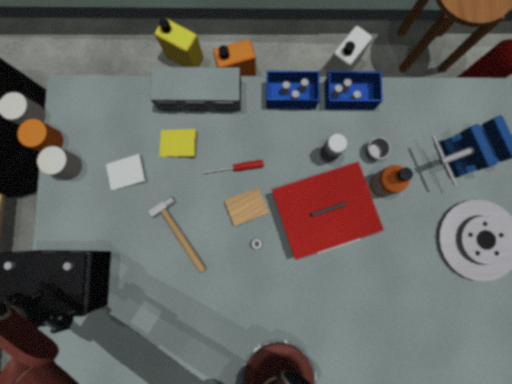

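View pics/scene0.png

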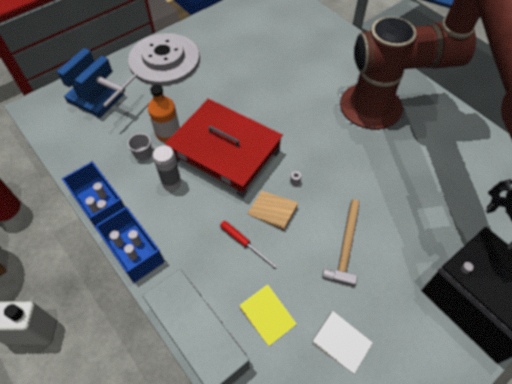

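The top view shows the red chest at (328,210), the wooden wedge at (246,206), the socket at (257,243), the screwdriver at (235,166) and the hammer at (180,235). Three things are wedge-shaped: wood (246,206), yellow (178,143) and white (126,172). The wooden one is meant, because it is plain wood and lies left of the chest at the short foot.

```bash
cat > h.py <<'E'
import numpy as np,cv2
def ray(d,u,v,z):
    T=np.array(d["cam_to_world"]); r=T[:3,:3]@np.array([(u-d["cx"])/d["fx"],(v-d["cy"])/d["fy"],1.]); o=T[:3,3]
    return o+r*(z-o[2])/r[2]
def proj(d,p):
    T=np.linalg.inv(d["cam_to_world"]); q=T[:3,:3]@np.asarray(p,float)+T[:3,3]
    return np.array([d["fx"]*q[0]/q[2]+d["cx"],d["fy"]*q[1]/q[2]+d["cy"]])
def blob(m,near):
    cs,_=cv2.findContours(m.astype(np.uint8),cv2.RETR_EXTERNAL,cv2.CHAIN_APPROX_NONE)
    cs=[c for c in cs if cv2.contourArea(c)>60]
    return min(cs,key=lambda c:np.hypot(*(c[:,0].mean(0)-near)))
E
python3 - <<'E'
from h import *
d=dict(np.load("pics/top0.npz")); hsv=cv2.cvtColor(d["image"],cv2.COLOR_BGR2HSV)
H,S,V=[hsv[...,i].astype(int) for i in range(3)]
for u,v in [(246,206),(300,230),(350,190),(255,235)]: print(hsv[v,u])
red=((H<8)|(H>172))&(S>140)&(V>60)
wood=(H>8)&(H<25)&(S>70)&(V>90)
for nm,m,near in (("chest",red,(328,210)),("wedge",wood,(246,206))):
    c=blob(m,near); r=cv2.minAreaRect(c); print(nm,cv2.contourArea(c),r); 
    q=cv2.approxPolyDP(c,6,True)[:,0]; print(q.tolist())
    z=.085 if nm=="chest" else .015
    print([np.round(ray(d,*p,z)[:2],3).tolist() for p in cv2.boxPoints(r)])
    print([np.round(ray(d,*p,z)[:2],3).tolist() for p in q])
print("socket",ray(d,256.5,244,.038),"sd",ray(d,206,172,0),ray(d,263,163,.01),"ham",ray(d,168,200,.01),ray(d,204,270,.01))
a=cv2.resize(d["image"][140:280,190:400],None,fx=3.5,fy=3.5,interpolation=cv2.INTER_CUBIC); cv2.imwrite("pics/crop1.png",a)
E
```

```text
[ 18 104 177]
[  1 202 145]
[  1 202 140]
[ 90  22 128]
chest 6479.5 ((326.75006103515625, 209.74998474121094), (72.73237609863281, 92.65473175048828), 71.56504821777344)
[[357, 163], [273, 190], [296, 258], [381, 229]]
[[0.575, 0.029], [0.669, -0.243], [0.457, -0.306], [0.368, -0.041]]
[[0.661, -0.236], [0.575, 0.023], [0.371, -0.046], [0.459, -0.303]]
wedge 947.0 ((245.862060546875, 206.15516662597656), (27.66860580444336, 36.767677307128906), 68.19859313964844)
[[258, 188], [225, 200], [235, 225], [267, 212]]
[[0.55, 0.181], [0.595, 0.071], [0.512, 0.037], [0.467, 0.146]]
[[0.59, 0.07], [0.55, 0.177], [0.47, 0.143], [0.512, 0.04]]
socket [0.41009957 0.07271114 0.038     ] sd [0.64482163 0.24341083 0.        ] [0.67475244 0.0541402  0.01      ] ham [0.54913418 0.36323898 0.01      ] [0.32634981 0.23919321 0.01      ]
```

View pics/crop1.png

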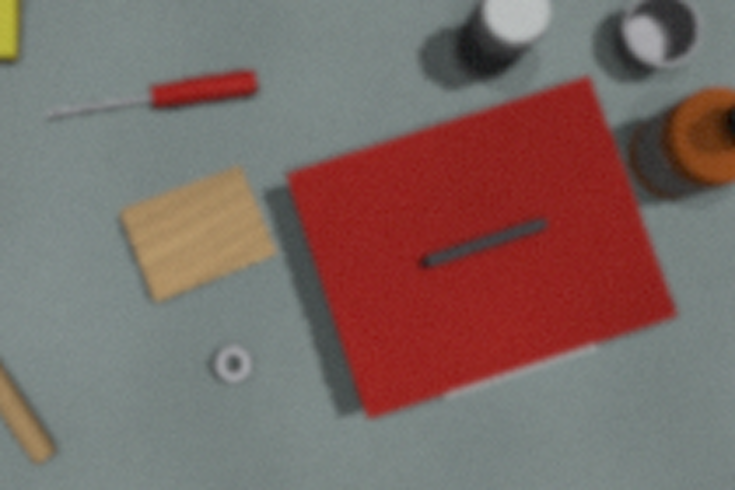

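The crop confirms the wooden wedge (crop 197,233): its thin edge faces the chest's far left corner (crop 290,175). Next I move above it for a close look with the wrist camera.

```bash
cat >> h.py <<'E'
from scipy.spatial.transform import Rotation as Rn
def down(yaw):  # tool z down, jaw axis y = (cos,sin)
    c,s=np.cos(yaw),np.sin(yaw)
    q=Rn.from_matrix(np.array([[-s,c,0],[c,s,0],[0,0,-1.]])).as_quat(); return q[[3,0,1,2]]
def ax(yaw): c,s=np.cos(yaw),np.sin(yaw); return np.array([c,s,0]),np.array([-s,c,0])
E
python3 - <<'E'
from plant import ctrl,sense,imaging,order
from h import *
ctrl.grip(0.0)
for off in (0,np.pi):
    q=down(np.radians(19)+off); j=ctrl.inverse_kinematics([.50,.10,.33],q); print(off,None if j is None else np.round(j,2))
q=down(np.radians(19)); 
ctrl.move_ptp([.50,.10,.33],q)
d=imaging.get_image("wrist"); np.savez("pics/w1.npz",**d); cv2.imwrite("pics/w1.png",d["image"])
s=sense(); print(s["t"],s["tcp_pos"],s["contact_force"],d["fx"]); print(np.round(d["cam_to_world"],3))
E
```

```text
0 [ 0.05 -0.26  1.74 -0.    1.66 -0.28]
3.141592653589793 [ 0.05 -0.26  1.74 -0.    1.66  2.86]
2.8583 [0.49987261 0.10077551 0.32969082] [-0.73413869 -0.05336464 -0.6643974 ] 303.53632520281155
[[ 0.945  0.315  0.087  0.477]
 [ 0.327 -0.91  -0.255  0.164]
 [-0.001  0.269 -0.963  0.472]
 [ 0.     0.     0.     1.   ]]
```

View pics/w1.png

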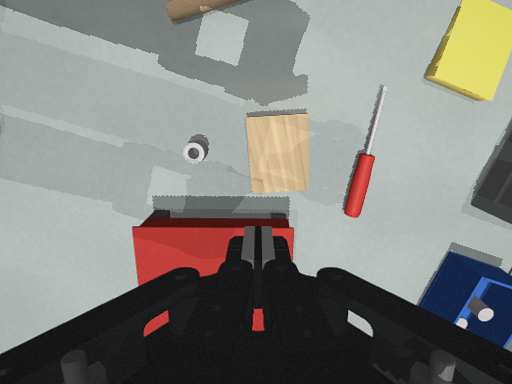

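The wrist view shows the wedge: thick end (247,115)-(308,113), thin edge (253,193)-(307,191). The chest's left lid edge runs from (133,227) to its far left corner at (294,227).

```bash
python3 - <<'E'
from h import *
d=dict(np.load("pics/w1.npz")); hsv=cv2.cvtColor(d["image"],cv2.COLOR_BGR2HSV)
H,S,V=[hsv[...,i].astype(int) for i in range(3)]
c=blob((H>8)&(H<25)&(S>60)&(V>120),(280,153)); q=cv2.approxPolyDP(c,5,True)[:,0]; print(q.tolist(),cv2.contourArea(c))
W={}
q=sorted(q.tolist(),key=lambda p:p[1])
P=[ray(d,*p,.030 if i<2 else .003)[:2] for i,p in enumerate(q[:4])]; print(np.round(P,4))
thick=(P[0]+P[1])/2; thin=(P[2]+P[3])/2; v=thick-thin; print("wedge c",(thick+thin)/2,"len",np.hypot(*v),"yaw",np.degrees(np.arctan2(-v[0],v[1])),"widths",np.hypot(*(P[0]-P[1])),np.hypot(*(P[2]-P[3])))
red=((H<8)|(H>172))&(S>120)&(V>150)
# left lid edge line
pts=[(u,np.where(red[205:245,u])[0]) for u in range(140,230)]
E=np.array([ray(d,u,205+r[0],.085)[:2] for u,r in pts if len(r)])
vx,vy,x0,y0=cv2.fitLine(E.astype(np.float32),cv2.DIST_HUBER,0,1e-4,1e-4).ravel(); print("edge yaw",np.degrees(np.arctan2(vy,vx))%180, x0,y0)
cr=ray(d,294,228,.085); print("corner FL wrist",cr,"NL",ray(d,133.5,228,.085))
# top view rect with bias
t=dict(np.load("pics/top0.npz")); 
from h import ax
for yaw in (18.5,):
    X,Y=ax(np.radians(yaw)); C=ray(t,326.75,209.75,.085); print("C top",C,"C from wrist corner",cr-X*.112-Y*.142)
    for C in (C,cr-X*.112-Y*.142): print("press",C+X*.092+Y*.12,"foot",C+X*.095+Y*.125)
E
```

```text
[[308, 114], [246, 118], [252, 192], [307, 189]] 4403.0
[[0.5476 0.1753]
 [0.4665 0.1415]
 [0.5935 0.0669]
 [0.5118 0.0333]]
wedge c [0.52982711 0.10423901] len 0.11748880344988696 yaw 22.819814200818787 widths 0.0878457750993136 0.08833510956699381
edge yaw 19.095825 0.4418789 -0.020278607
corner FL wrist [0.57661593 0.02636727 0.085     ] NL [ 0.36845142 -0.04569917  0.085     ]
C top [ 0.51566259 -0.14010301  0.085     ] C from wrist corner [ 0.51546094 -0.14383281  0.085     ]
press [0.56483181 0.00288785 0.085     ] foot [0.56609026 0.00858139 0.085     ]
press [ 0.56463016 -0.00084194  0.085     ] foot [0.56588861 0.00485159 0.085     ]
```

```bash
python3 - <<'E'
from plant import ctrl,sense,imaging,order
from h import *
q=down(np.radians(18.7)); P=np.array([.565,.001,0])
ctrl.move_ptp(P+[0,0,.13],q); ctrl.sleep(.2)
f0=sense()["contact_force"][2]
print("hit",ctrl.servo_line(P+[0,0,.075],feed=.02,threshold=2.0))
z=sense()["tcp_pos"][2]
for k in range(16):
    ctrl.servo_line(P+[0,0,z],feed=.03); s=sense(); f=s["contact_force"][2]-f0
    print(round(s["t"],2),np.round(s["tcp_pos"],4),"cmd",round(z,4),"F",round(f,2))
    if f>13: break
    z-=.0015
E
```

```text
hit True
6.23 [0.5652 0.001  0.0847] cmd 0.0844 F 2.68
6.48 [0.5656 0.0015 0.0836] cmd 0.0829 F 4.32
6.73 [0.5659 0.002  0.0825] cmd 0.0814 F 5.62
6.98 [0.5663 0.0023 0.0813] cmd 0.0799 F 5.62
7.23 [0.5666 0.0025 0.0801] cmd 0.0784 F 7.01
7.48 [0.5669 0.0025 0.0788] cmd 0.0769 F 7.62
7.73 [0.5672 0.0025 0.0774] cmd 0.0754 F 7.11
7.98 [0.5673 0.0025 0.076 ] cmd 0.0739 F 8.0
8.23 [0.5676 0.0026 0.0749] cmd 0.0724 F 8.02
8.48 [0.5678 0.0027 0.0745] cmd 0.0709 F 13.2
```

It rocked until the foot met the bench: a drop of about 10 mm, so the gap is about 10.5 mm. Next I release the lid and push the wedge with the fingers half open, giving two contact points.

```bash
python3 - <<'E'
from plant import ctrl,sense,imaging,order
from h import *
s=sense(); ctrl.servo_line([.565,.001,.17],feed=.06)
yaw=np.radians(21.5); X,Y=ax(yaw); q=down(yaw)
c=np.array([.530,.1045,0]); foot=np.array([.566,.0067,0])
tgt=foot+Y*.039
dirn=(tgt-c); L=np.linalg.norm(dirn); dirn/=L
print("L",L,"dir vs -Y deg",np.degrees(np.arccos(-dirn@Y)))
ctrl.grip(0.5)
A=c+Y*.092                       # hand start, behind the thick end
ctrl.move_ptp(A+[0,0,.17],q); ctrl.servo_line(A+[0,0,.009],feed=.1); ctrl.sleep(.2)
f0=sense()["contact_force"]
gap=.092-.071                    # free travel to the wedge
far=gap+L-.016
ctrl.servo_line(A+dirn*far+[0,0,.009],feed=.04)
def rep():
    s=sense(); f=s["contact_force"]-f0; print(round(s["t"],2),np.round(s["tcp_pos"],4),"adv",round((s["tcp_pos"]-A)@dirn,4),"F",round(-f@dirn,2),"side",round(f@X,2),"z",round(f[2],2)); return -f@dirn
rep()
while far<gap+L-.006:
    far+=.002; ctrl.servo_line(A+dirn*far+[0,0,.009],feed=.03)
    if rep()>4: break
d=imaging.get_image("top"); np.savez("pics/t2.npz",**d)
w=imaging.get_image("wrist"); np.savez("pics/w2.npz",**w)
a=cv2.resize(d["image"][150:280,200:390],None,fx=2.6,fy=2.6,interpolation=cv2.INTER_CUBIC)
cv2.imwrite("pics/c2.png",np.vstack([a[:, :],cv2.resize(w["image"][60:300],(a.shape[1],230))]))
print("start A",A,"dir",dirn,"far",far)
E
```

```text
L 0.06523118257217245 dir vs -Y deg 2.063502511292815
15.45 [0.5196 0.1239 0.009 ] adv 0.0702 F 0.22 side -0.47 z 0.17
15.7 [0.5204 0.1219 0.009 ] adv 0.0723 F 0.1 side 0.04 z 0.61
15.95 [0.5211 0.1199 0.009 ] adv 0.0744 F 0.39 side 0.06 z 0.16
16.2 [0.5217 0.118  0.009 ] adv 0.0764 F 0.24 side -0.44 z -0.15
16.45 [0.5224 0.1161 0.009 ] adv 0.0784 F -0.81 side -0.16 z 0.6
16.7 [0.5231 0.1143 0.009 ] adv 0.0804 F 0.67 side 0.38 z 0.74
start A [0.49628189 0.19009842 0.        ] dir [ 0.3327619  -0.94301088  0.        ] far 0.08023118257217246
```

View pics/c2.png

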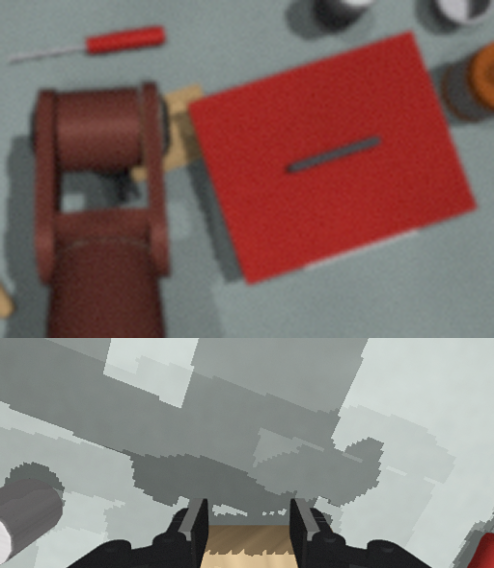

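The wedge has gone in under the lid with the fingers at its thick end, and there is no resistance yet. I keep pushing in small steps.

```bash
cat > push.py <<'E'
import sys
from plant import ctrl,sense,imaging,order
from h import *
X,Y=ax(np.radians(21.5)); A=np.array([0.49628189,0.19009842,0]); dirn=np.array([.3327619,-.94301088,0])
f0=np.array([.0,0,0]); far=float(sys.argv[1]); lim=float(sys.argv[2]); fmax=float(sys.argv[3])
print("raw",sense()["contact_force"])
while far<lim:
    far+=.0015; ctrl.servo_line(A+dirn*far+[0,0,.009],feed=.03); ctrl.sleep(.05)
    f=np.mean([sense()["contact_force"] for _ in range(3)],0); s=sense()
    print(round(s["t"],2),"cmd",round(far,4),"adv",round((s["tcp_pos"]-A)@dirn,4),"F",round(-f@dirn,2),"side",round(f@X,2),"z",round(f[2],2))
    if -f@dirn>fmax: break
E
python3 push.py .0802 .099 6
```

```text
raw [ 0.24330715 -0.28185551 -0.14191656]
17.1 cmd 0.0817 adv 0.0818 F -0.4 side -0.51 z -0.07
17.4 cmd 0.0832 adv 0.0833 F 0.06 side -1.05 z -0.61
17.7 cmd 0.0847 adv 0.0848 F -0.02 side 0.39 z -0.83
18.0 cmd 0.0862 adv 0.0863 F 0.67 side 0.22 z -0.66
18.3 cmd 0.0877 adv 0.0878 F -0.19 side 0.03 z 0.67
18.6 cmd 0.0892 adv 0.0893 F 0.26 side -0.06 z -0.91
18.9 cmd 0.0907 adv 0.0908 F 0.73 side 0.08 z 0.32
19.2 cmd 0.0922 adv 0.0923 F 0.76 side -0.36 z 0.29
19.5 cmd 0.0937 adv 0.0938 F -0.08 side -0.66 z 0.4
19.8 cmd 0.0952 adv 0.0948 F 4.05 side -0.35 z 0.27
20.1 cmd 0.0967 adv 0.0954 F 7.52 side 1.18 z 1.57
```

```bash
python3 - <<'E'
from plant import ctrl,sense,imaging,order
from h import *
X,Y=ax(np.radians(21.5)); s=sense(); p=s["tcp_pos"]
ctrl.servo_line(p+Y*.05,feed=.08); p=sense()["tcp_pos"]; ctrl.servo_line([p[0],p[1],.17],feed=.12)
ctrl.grip(0.0)
ctrl.move_ptp([.50,.10,.33],down(np.radians(19)))
d=imaging.get_image("wrist"); np.savez("pics/w3.npz",**d); cv2.imwrite("pics/w3.png",d["image"])
hsv=cv2.cvtColor(d["image"],cv2.COLOR_BGR2HSV); H,S,V=[hsv[...,i].astype(int) for i in range(3)]
c=blob((H>8)&(H<25)&(S>60)&(V>120),(280,190)); q=sorted(cv2.approxPolyDP(c,4,True)[:,0].tolist(),key=lambda p:p[1]); print(q)
P=[ray(d,*p,.030)[:2] for p in q[:2]]; v=P[0]-P[1]; v*=np.sign(v[0]); yaw=np.arctan2(v[1],v[0]); X,Y=ax(yaw)
c=(P[0]+P[1])/2-Y[:2]*.06; ft=np.array([.566,.0067])-c
print("yaw",np.degrees(yaw),"c",c,"foot in wedge",ft@X[:2],ft@Y[:2]); print(sense()["t"])
E
```

```text
[[307, 166], [248, 167], [286, 212], [250, 214], [304, 233], [294, 234]]
yaw 20.01834760497948 c [0.55241005 0.03355386] foot in wedge 0.003576250378688495 -0.02988355459943922
23.625
```

View pics/w3.png

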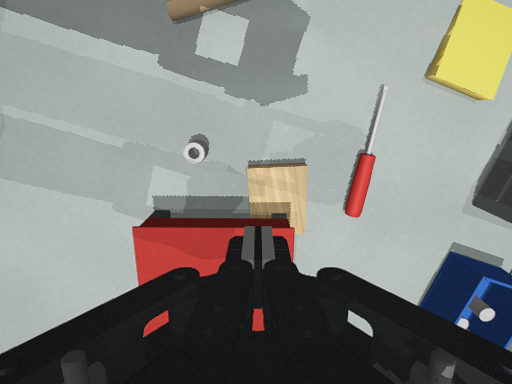

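The wedge is in under the foot (thick end (248,167)-(307,166), foot at about x +4, y -30 mm in its frame). The lid corner is still at (294,227), so the chest has not shifted. Next I press to test it.

```bash
python3 - <<'E'
from plant import ctrl,sense,imaging,order
from h import *
q=down(np.radians(18.7)); P=np.array([.565,.001,0])
ctrl.move_ptp(P+[0,0,.13],q); ctrl.sleep(.2)
f0=np.mean([(ctrl.sleep(.03),sense()["contact_force"][2])[1] for _ in range(5)])
print("hit",ctrl.servo_line(P+[0,0,.075],feed=.02,threshold=2.0))
z=sense()["tcp_pos"][2]
for k in range(14):
    ctrl.servo_line(P+[0,0,z],feed=.03); ctrl.sleep(.1)
    s=sense(); f=s["contact_force"][2]-f0
    print(round(s["t"],2),np.round(s["tcp_pos"],4),"cmd",round(z,4),"F",round(f,2))
    if f>12: break
    z-=.0005 if f>9 else .001
ctrl.sleep(.5); s=[(ctrl.sleep(.05),sense())[1] for _ in range(8)]
print("F",np.mean([x["contact_force"][2] for x in s])-f0,s[-1]["tcp_pos"],s[-1]["t"])
E
```

```text
hit True
27.25 [0.5652 0.001  0.0851] cmd 0.085 F 1.32
27.6 [0.5652 0.001  0.085 ] cmd 0.084 F 5.95
27.95 [0.5653 0.001  0.0849] cmd 0.083 F 9.99
28.3 [0.5653 0.001  0.0849] cmd 0.0825 F 12.92
F 13.213575385153177 [0.56526892 0.00103158 0.08485102] 29.2
```

The lid now gives only about 0.2 mm under 13 N, compared with 10 mm before, and its height is unchanged. I hand the job in while still pressing.

```bash
python3 - <<'E'
from plant import ctrl,sense,order
order.close_job(); s=sense(); print(s["t"],s["tcp_pos"],s["contact_force"])
E
```

```text
the job is handed in; nothing more can be done
the job is handed in; nothing more can be done
```

I rocked the chest, wedged its short foot, and handed the job in at about 29 s while pressing the corner of the lid with about 13 N. The hand-in reports no verdict.

- **Rocking:** pressing above the short foot dropped the lid about 10 mm at up to about 8 N, until the foot met the bench. I then took the hand off so it could tip back.
- **Wedging:** I pushed the wooden wedge with half-open fingertips until the resistance rose to about 7.5 N.
- **Wedge position:** the wrist camera put the foot at about x +4, y −30 mm in the wedge's frame. The chest had not visibly shifted.
- **Final press:** the lid gave only about 0.2 mm from first touch to 13 N. It stood within about 0.4 mm of its original height, so the chest is close to level.
- **One disagreement:** the rocking drop suggested a gap of about 10.5 mm, but the wedge went about 8 mm farther in than that implies, which suggests about 12.5 mm. I went by the push resistance and the stiff final press. I did not measure the foot-to-wedge force directly or check the bench things one by one after the push.

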